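# Set out the screwdriver and the pin vise from the spring-clip rack

## Robot

A 6-joint arm with a two-finger parallel gripper is mounted at the origin on the work surface. World frame = base frame: x ahead of the robot, y to its left, z up, the work surface at z = 0. Lengths are in m, angles in rad, forces in N, time in s.
With the tool pointing down it reaches from about 0.375 to 0.9 m from the base axis. Payload 3.1 kg.
Tool frame: the origin (TCP) lies at the very end of the fingers, on their centre line; the grasp point (between the pads) lies 19 mm behind it; y points along the fingers, x is the direction in which the jaws open and shut, and the axes are right-handed (so a half turn about y gives the same grasp; the last joint's range is limited). The gripper opens to 85 mm and grips with 20 to 120 N. Pads are 22 mm wide; open, the fingers measure 114 mm over their backs; the gripper's body (76 mm by 85 mm) begins 54 mm behind the grasp point. The pads swing forward as they close: fully open they stand 13 mm farther back than shut.
Start: joints at [0.992, 0.527, 1.433, -0, 1.181, -0.178], TCP at [0.244, 0.575, 0.231] pointing down, gripper open.
Joint ranges: [-3.08, 3.08], [-0.75, 2.2], [0.22, 2.44], [-1.43, 4.57], [0, 2.65], [-2.85, 2.85]. Speed limits (rad/s): [2.79, 2.79, 3.14, 3.14, 3.14, 3.14].

## Interface

Orientations are given as a 3x3 rotation matrix whose columns are the frame's x, y, z axes.
In Python, from bench import monitor, capture, camera_params, order gives the robot as it stands.
- The arm moves only by the tool apply_moves, never from a script. Its argument "steps" is a list that holds one entry, the list of rows, each a list of 6 numbers: the shift along the tool's x, y, z in mm, then the turn, a rotation vector about the tool's x, y, z in rad. A call has 1 to 5 rows; each row shifts and turns the pose as measured when the row begins, along the tool's axes as they then stand; what a row does not reach is not made up. A row lasts 1/10 s, in which the tool goes at most 50 mm and 8.59 degrees, less where a joint would pass 70% of its speed; a pose out of reach is approached as far as the arm can. A call is refused whole if a number of a shift passes 50 or a number of a turn 0.15, either way. A call with a gripper value outside its range is refused whole. "gripper" is the finger opening in mm, from 0 to 85.4, set as the call begins (left out, the last holds). The fingers move at their own pace and stop on an object; "grip_force" is the grip in N (left out, the last holds). Time passes only in rows, so rows that do not move let the fingers close. It gives the time, the measured TCP pose, the force and the opening at its end, in the units of the state.
- monitor.sense(): the state, without advancing time (a new reading comes with each control period).
- capture(name): name is "side" or "top"; returns the picture (400x640x3 uint8, red, green, blue); there is no depth.
- camera_params(name): a dict with "fov_y" (degrees; the focal length in pixels is half the picture's height over the tangent of half this angle, whatever the lens; pixels are square), "cx", "cy" (the principal point, pixels), "R" (3x3) and "t" (3): a world point X has camera coordinates R X + t. Camera axes: x right, y down, z forward; pixel columns grow to the right and rows downward; lengths in m; the calibration is good to about 2 mm. A picture is of the moment at which its call begins. camera_params takes no time and is no camera call.
- order.finish_job(): hands the job in, once; it reports no verdict.
The state is a dict: "time_s": time; "q": joint angles; "joint_velocities": joint speeds; "tau": joint torques, N m; "tcp_pos": TCP position; "tcp_rot": TCP orientation; "contact_force": force on the tool from outside, world axes, zero at the start; "moment": the same for the moment, N m; "width": finger opening in m.
Only numpy, scipy, OpenCV 4.12 (cv2) and the standard library are available. Lean on these libraries where they do the work, as an engineer would, in place of code of your own. Each camera call takes 0.05 s, during which the arm holds its last target. There are 200 camera calls.

## Task

Set out the tools for the next watch: pull the red-handled screwdriver and the yellow-handled pin vise, one at a time, out of the spring clips of the sloping rack and lay each one flat in the wooden tray, one tool in each of its two bays, lowered in rather than dropped. Leave the blue and the green tool in their clips, and do not knock the light bar over the rack, the loupe or the movement holder.

Things in the scene. Friction and masses are not known exactly. Their poses are not given: they have to be found in the camera images.
- rack: Clip rack of brown wood, fixed, 150 x 240 mm on plan, facing away from the robot (yaw near 180 degrees). Origin: centre of its underside, on the bench. Own x points level from its low front edge to its high back, y along the row of tools, z up. Its board slopes up towards +x at 32 degrees, so the board's outward normal is (-0.530, 0, 0.848) in this frame. Tools lie along the slope, handles up, axes 22 mm off the board's face, at own y = -75, -25, 25, 75 mm, in any order
- row (a point): Middle of the row of handles, at the height of their axes (axes as the rack's). Rails 12 mm thick across the board carry four pairs of spring-steel clips, one pair a tool. Two sprung arms on each clip have beads that close over the handle and must spread about 1.3 mm apiece: a straight pull along the board's normal takes some 7 to 12 N in all; the tool is free after 8 mm
- lamp: Light bar of the rack, fixed: aluminium, 244 mm along the row, 22 mm wide, 16 mm thick, parallel to the board. Origin: middle of its lower face, 71 mm up the slope and 60 mm out along the normal from the handles' middles. It blocks a gripper coming vertically down on the handles, not one tilted along the board's normal. Highest edge 205 mm above the bench; posts at both ends
- screwdriver: Red-handled screwdriver, steel blade; wanted. handle 14 mm thick, 96 mm long; overall 133 mm, about 45 g. Origin on the axis at mid-handle; own x runs along the tool from tip to handle end, own z straight out of the board while clipped. An 18 mm collar sits 24.5 to 28.5 mm along -x. Clips (14 mm long) hold it centred at 32 mm along +x and 36 mm along -x; the handle between collar and upper clip is free to grip
- screwdriver_butt (a point): End of the red handle, on the axis, 48 mm along the tool's +x
- screwdriver_tip (a point): Tip of the red screwdriver's blade, on the axis, 85 mm along the tool's -x
- pinvise: Yellow-handled pin vise with a brass chuck; wanted. handle 14 mm thick, 96 mm long; overall 133 mm, about 45 g. Origin on the axis at mid-handle; own x runs along the tool from tip to handle end, own z straight out of the board while clipped. An 18 mm collar sits 24.5 to 28.5 mm along -x. Clips (14 mm long) hold it centred at 32 mm along +x and 36 mm along -x; the handle between collar and upper clip is free to grip
- pinvise_butt (a point): End of the yellow handle, on the axis, 48 mm along the tool's +x
- pinvise_tip (a point): Tip of the yellow pin vise, on the axis, 85 mm along the tool's -x
- burnisher: Blue-handled burnisher, same handle and frame as the wanted tools; stays in its clips
- scriber: Green-handled scriber, same handle and frame as the wanted tools; stays in its clips
- tray: Light wooden tool tray, dark green lining, fixed, 206 mm along own x, 174 mm along own y; rim 16 mm high, 7 mm thick. Origin: centre of its underside, on the bench. A rib 5 mm thick along own x, top 14 mm above the bench, parts it into two bays, each 192 mm (x) by 77.5 mm (y) inside, floor 4 mm above the bench
- bay_left (a point): Middle of the floor of the bay on the tray's +y side; axes as the tray's
- bay_right (a point): Middle of the floor of the bay on the tray's -y side; axes as the tray's
- loupe: Black watchmaker's eye loupe, a cone 36 mm across and 26 mm high standing on the bench; origin at the centre of its underside; leave alone
- holder: Grey round movement holder, 48 mm across and 12 mm high, with a small steel block at its side and a brass watch movement on top; origin at the centre of its underside; leave alone

How it is judged:
By the outcome, as a careful person would: the job done as asked, in the order asked, and still so for the second after the job is handed in, with the robot touching nothing.
It also fails if it takes over 70 s, if anything falls off the work surface, if the arm or the gripper's body presses on something with over 40 N, if the wrist force passes 120 N, or if a joint passes its speed limit or range.

## Working session

There is one attempt and no reset: what is moved stays moved. The work goes in short steps, Python scripts to look and compute and a tool call to move; the robot and the scene stay as the last step left them, time stands still between calls to the robot, and variables do not carry over. Pictures are saved under pics/ and viewed, about 8 in all and at most 12, crops included, and the job is handed in when it is done.

Besides the shell and the picture viewer there is one more tool, called after "Request:" as name(argument=value, ...) on one line, values as JSON. apply_moves: Moves the arm, as the interface text tells. Its arguments: {"type":"object","properties":{"steps":{"type":"array","items":{"type":"array","items":{"type":"array","items":{"type":"number"}}}},"gripper":{"type":"number"},"grip_force":{"type":"number"}},"required":["steps"]}

```bash
mkdir -p pics; ls; python3 - <<'E'
from bench import monitor,capture,camera_params
import cv2,numpy as np
for n in("side","top"):
    cv2.imwrite(f"pics/{n}0.png",cv2.cvtColor(capture(n),cv2.COLOR_RGB2BGR)); print(n,camera_params(n))
s=monitor.sense();print(s)
E
```

```text
pics
side {'fov_y': 45.66262599439257, 'cx': 318.46870352857553, 'cy': 198.04937185263486, 'R': array([[-0.97042972, -0.24138062,  0.00124986],
       [-0.1339425 ,  0.53417102, -0.83469798],
       [ 0.20081228, -0.81018314, -0.55070656]]), 't': array([0.53042228, 0.2228649 , 0.96110262])}
top {'fov_y': 56.78357923498984, 'cx': 315.5691834181872, 'cy': 199.7112673263915, 'R': array([[-0.00556702, -0.99997319,  0.00475619],
       [-0.99612783,  0.00512817, -0.08776705],
       [ 0.0877403 , -0.00522638, -0.99612967]]), 't': array([-0.07902546,  0.61304159,  1.02565184])}
{'time_s': 0.1, 'q': array([ 9.91482641e-01,  5.28382255e-01,  1.43380845e+00,  2.62269436e-06,
        1.18142012e+00, -1.78500835e-01]), 'joint_velocities': array([-0.00041204, -0.00203056, -0.002717  ,  0.00179343, -0.00113748,
        0.00174313]), 'tau': array([ 4.23594872e-05, -4.43301129e+01, -1.78585893e+01, -2.74992617e-04,
        3.87595923e-03, -2.46440010e-05]), 'tcp_pos': array([0.24345575, 0.57490918, 0.23041502]), 'tcp_rot': array([[ 3.90166719e-01, -1.10687715e-03, -9.20743561e-01],
       [ 9.20742086e-01, -1.68755424e-03,  3.90168123e-01],
       [-1.98567288e-03, -9.99997963e-01,  3.60720874e-04]]), 'contact_force': array([-0.5461827 , -0.37289037,  0.0387457 ]), 'moment': array([0.01156647, 0.04334148, 0.02300881]), 'width': 0.08529755352669463}
```

View pics/side0.png

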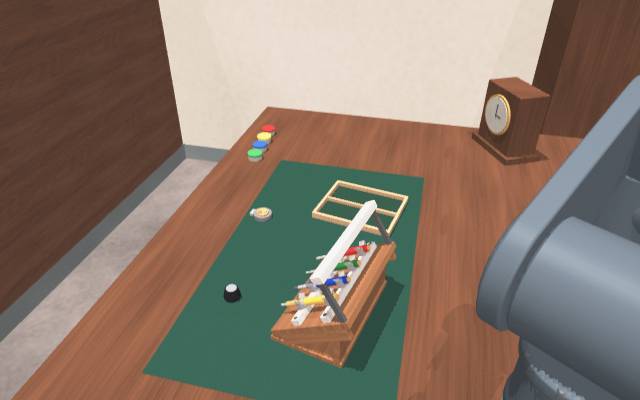

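View pics/top0.png

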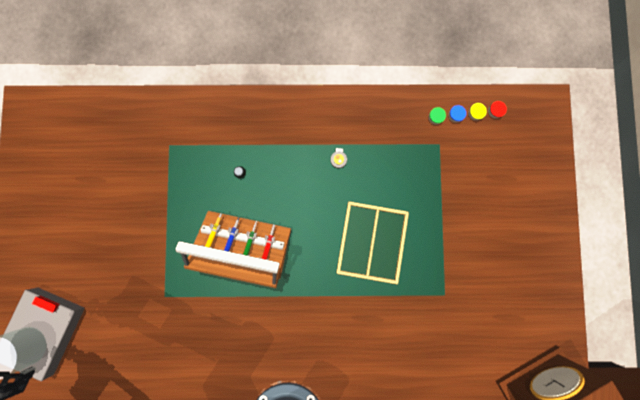

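The side view shows the rack around (335,300) with red at (357,250), green, blue and yellow at (315,300), and the tray at (360,207). In the top view the rack is at about (235,250), the tray at (373,242), the loupe at (239,172) and the holder at (339,158). I'll zoom in for features.

```bash
python3 - <<'E'
import cv2,numpy as np
a=cv2.imread("pics/side0.png")[190:370,260:410];b=cv2.imread("pics/top0.png")[200:300,160:310]
a=cv2.resize(a,None,fx=3.3,fy=3.3,interpolation=cv2.INTER_CUBIC);b=cv2.resize(b,None,fx=5.3,fy=5.3,interpolation=cv2.INTER_CUBIC)
cv2.imwrite("pics/a.png",a);cv2.imwrite("pics/b.png",b)
E
```

```text
(no output)
```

View pics/a.png

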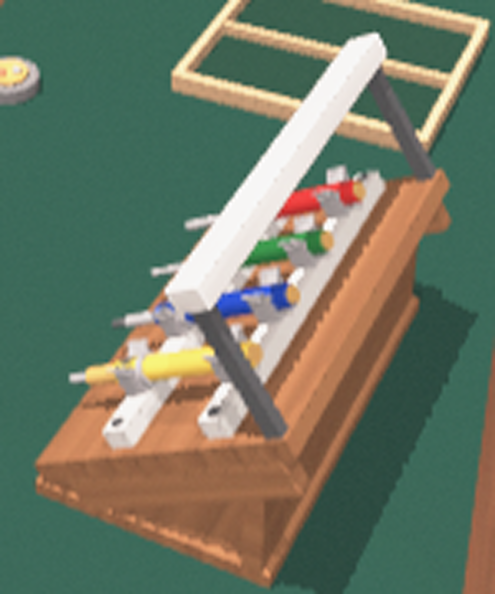

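View pics/b.png

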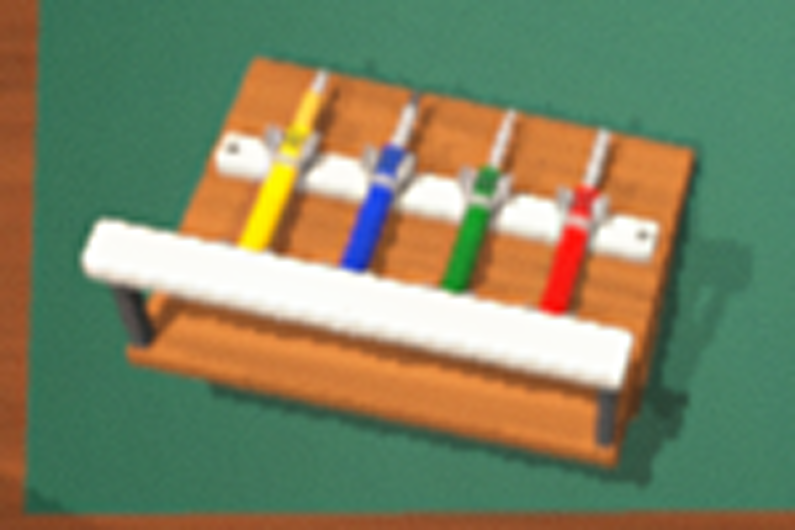

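The crops give clear tips in both views (top crop: yellow 323,72, blue 416,96, green 512,113, red 604,132), and the butts in side. I'll triangulate the tips, the butts and the axis planes, plus the tray corners.

```bash
cat > h.py <<'E'
import numpy as np,cv2
from bench import monitor,capture,camera_params
from scipy.optimize import least_squares
P={n:camera_params(n) for n in("side","top")}
def f(n):return 200/np.tan(np.radians(P[n]["fov_y"]/2))
def ray(n,p):
    c=P[n];d=c["R"].T@np.array([(p[0]-c["cx"])/f(n),(p[1]-c["cy"])/f(n),1.]);return -c["R"].T@c["t"],d/np.linalg.norm(d)
def proj(n,X):
    c=P[n];q=c["R"]@X+c["t"];return np.array([c["cx"]+f(n)*q[0]/q[2],c["cy"]+f(n)*q[1]/q[2]])
def tri(ps,pt):
    A=np.zeros((3,3));b=np.zeros(3);R=[ray("side",ps),ray("top",pt)]
    for o,d in R: M=np.eye(3)-np.outer(d,d);A+=M;b+=M@o
    X=np.linalg.solve(A,b);return X,[np.linalg.norm(np.cross(X-o,d))*1e3 for o,d in R]
def onz(n,p,z):
    o,d=ray(n,p);return o+d*(z-o[2])/d[2]
def plane(n,p,q): # normal of plane thro camera and image line
    a=np.cross(ray(n,p)[1],ray(n,q)[1]);return a/np.linalg.norm(a),ray(n,p)[0]
HUE=dict(red=((0,6),(174,180)),yellow=((22,34),),blue=((110,125),),green=((50,70),))
def mask(img,c,box,smin=150,vmin=70):
    h=cv2.cvtColor(img,cv2.COLOR_BGR2HSV);m=np.zeros(h.shape[:2],np.uint8)
    for a,b in HUE[c]: m|=cv2.inRange(h,(a,smin,vmin),(b,255,255))
    k=np.zeros_like(m);x0,y0,x1,y1=box;k[y0:y1,x0:x1]=255;return m&k
def line(m):
    n,l,s,_=cv2.connectedComponentsWithStats(m,connectivity=8)
    i=1+s[1:,4].argmax();ys,xs=np.where(l==i);v=cv2.fitLine(np.c_[xs,ys].astype(np.float32),cv2.DIST_L2,0,.01,.01).ravel()
    t=(np.c_[xs,ys]-v[2:])@v[:2];return v,v[2:]+v[:2]*t.min(),v[2:]+v[:2]*t.max(),len(xs)
E
python3 - <<'E'
from h import *
S=cv2.imread("pics/side0.png");T=cv2.imread("pics/top0.png")
sc=lambda u,v:((u+.5)/3.3-.5+260,(v+.5)/3.3-.5+190); tc=lambda u,v:((u+.5)/5.3-.5+160,(v+.5)/5.3-.5+200)
st=dict(yellow=(70,378),blue=(116,323),green=(154,271),red=(188,224))
tt=dict(yellow=(323,72),blue=(416,96),green=(512,113),red=(604,132))
sb=dict(blue=(292,294),green=(326,240),red=(358,192),yellow=(256,353))
for c in st:
    X,e=tri(sc(*st[c]),tc(*tt[c]));print(c,"tip",X.round(4),np.round(e,1))
    ls=line(mask(S,c,(270,235,380,320)));lt=line(mask(T,c,(180,205,300,275)))
    n1,o1=plane("side",ls[1],ls[2]);n2,o2=plane("top",lt[1],lt[2])
    d=np.cross(n1,n2);d/=np.linalg.norm(d);d*=-np.sign(d[0])
    p=np.linalg.solve(np.array([n1,n2,d]),[n1@o1,n2@o2,d@X])
    # butt: closest point on axis to side ray
    o,r=ray("side",sc(*sb[c]));A=np.c_[d,-r];t=np.linalg.lstsq(A,o-p,rcond=None)[0];B=p+t[0]*d
    print("  px",ls[3],lt[3],"dir",d.round(3),"slope",np.degrees(np.arcsin(d[2])).round(1),"yaw",np.degrees(np.arctan2(d[1],d[0])).round(1),"tip on axis",p.round(4),"butt",B.round(4),"len",t[0].round(4),[np.round(x,1).tolist() for x in(ls[1],ls[2],lt[1],lt[2])])
# tray outer quad in top: light wood mask
h=cv2.cvtColor(T,cv2.COLOR_BGR2HSV);m=cv2.inRange(h,(12,30,150),(32,160,255));k=np.zeros_like(m);k[190:300,325:420]=255;m&=k
cs=max(cv2.findContours(m,cv2.RETR_EXTERNAL,cv2.CHAIN_APPROX_NONE)[0],key=len);r=cv2.minAreaRect(cs);bx=cv2.boxPoints(r)
print(r);W=np.array([onz("top",p,.016) for p in bx]);print(W.round(4),W.mean(0),np.linalg.norm(np.diff(W,axis=0),axis=1))
E
```

```text
yellow tip [0.5748 0.1816 0.0494] [0.3 0.3]
  px 24 79 dir [-0.815  0.2    0.543] slope 32.9 yaw 166.2 tip on axis [0.572  0.1814 0.0452] butt [0.4611 0.2086 0.1191] len 0.136 [[304.0, 303.0], [322.9, 300.4], [206.7, 246.3], [213.6, 230.8]]
blue tip [0.5618 0.1327 0.0499] [0.1 0.1]
  px 82 66 dir [-0.808  0.17   0.564] slope 34.4 yaw 168.1 tip on axis [0.5598 0.1334 0.0468] butt [0.4531 0.1557 0.1213] len 0.132 [[325.9, 282.5], [346.4, 278.1], [226.2, 250.1], [231.7, 235.3]]
green tip [0.5522 0.0825 0.0493] [0.3 0.3]
  px 31 59 dir [-0.689  0.102  0.717] slope 45.8 yaw 171.6 tip on axis [0.5379 0.0902 0.0345] butt [0.4486 0.1034 0.1274] len 0.1296 [[335.2, 268.3], [343.0, 264.1], [245.1, 254.0], [250.1, 239.0]]
red tip [0.5423 0.0344 0.0498] [0.1 0.1]
  px 64 87 dir [-0.775  0.174  0.607] slope 37.4 yaw 167.3 tip on axis [0.536  0.035  0.0415] butt [0.433  0.0582 0.1221] len 0.1328 [[343.5, 253.5], [355.6, 249.7], [263.6, 258.5], [268.6, 242.9]]
((372.5810546875, 242.51351928710938), (62.8004150390625, 73.81513977050781), 9.462322235107422)
[[ 0.4032 -0.1376  0.016 ]
 [ 0.6096 -0.1747  0.016 ]
 [ 0.5789 -0.3522  0.016 ]
 [ 0.3734 -0.3122  0.016 ]] [ 0.491265   -0.24418094  0.016     ] [0.20963574 0.18016039 0.20933752]
```

```bash
cat > g.py <<'E'
from h import *
from scipy.spatial.transform import Rotation as Ro
psi=np.radians(167.6);xh=np.array([np.cos(psi),np.sin(psi),0]);yh=np.array([-np.sin(psi),np.cos(psi),0]);n=-.53*xh+np.array([0,0,.848]);d=.848*xh+np.array([0,0,.53])
RR=np.c_[-yh,-n,d]
row=np.array([.4874,.1233,.0956]);AX=dict(red=row+.075*yh,yellow=row-.075*yh)
ty=np.radians(169.4);th=np.array([np.cos(ty),np.sin(ty),0]);tp=np.array([-np.sin(ty),np.cos(ty),0])
RT=np.c_[-tp,[0,0,-1],th]
TR=np.array([.4913,-.2442,0]);BAY=dict(red=TR+.04125*tp+.0145*th,yellow=TR-.04125*tp+.0145*th)
def rk(c,out,along=-.004,lat=0): return AX[c]+n*(out-.008)+d*along+yh*lat,RR   # out=0: grasp
def ty_(c,z): return BAY[c]+np.array([0,0,z]),RT
def plan(*wps,step=45,ang=.13):
    s=monitor.sense();p,R=s["tcp_pos"],s["tcp_rot"];R=Ro.from_matrix(R).as_matrix();out=[]
    for q,Q in wps:
        w=Ro.from_matrix(R.T@Q).as_rotvec();N=int(max(1,np.ceil(np.linalg.norm(q-p)*1e3/step),np.ceil(np.linalg.norm(w)/ang)))
        for i in range(N):
            # shift in frame at row begin
            Ri=R@Ro.from_rotvec(w*i/N).as_matrix();out.append(np.r_[Ri.T@(q-p)*1e3/N,w/N])
        p,R=q,Q
    print(len(out),"rows from",s["time_s"].round(2) if hasattr(s["time_s"],"round") else s["time_s"],s["tcp_pos"].round(4))
    for r in out: print([float(x) for x in np.r_[r[:3].round(1),r[3:].round(3)]])
E
python3 - <<'E'
from g import *
print(rk("red",0),ty_("red",.02)[0],ty_("yellow",.02)[0])
plan((np.array([.55,.30,.36]),RR),rk("red",.2))
# tray rim height: match a top corner of the tray in both views
S=cv2.imread("pics/side0.png");h=cv2.cvtColor(S,cv2.COLOR_BGR2HSV);m=cv2.inRange(h,(12,30,150),(32,160,255));k=np.zeros_like(m);k[175:240,305:415]=255;m&=k
ys,xs=np.where(m);P_=np.c_[xs,ys];print("side left/top/right",P_[xs.argmin()],P_[ys.argmin()],P_[xs.argmax()])
for w in ([.6096,-.1747],[.5789,-.3522],[.3734,-.3122]): print([proj("side",np.array(w+[z])).round(1).tolist() for z in(0,.016)])
E
```

```text
(array([0.47046663, 0.05023167, 0.086696  ]), array([[ 0.21473533, -0.51763631, -0.82821809],
       [ 0.97667228,  0.11380972,  0.18209556],
       [-0.        , -0.848     ,  0.53      ]])) [ 0.46945944 -0.28207879  0.02      ] [ 0.48463543 -0.20098662  0.02      ]
17 rows from 0.1 [0.2435 0.5749 0.2304]
[-13.4, -12.9, -38.9, 0.056, -0.018, 0.005]
[-14.1, -15.0, -37.9, 0.056, -0.018, 0.005]
[-14.9, -17.0, -36.8, 0.056, -0.018, 0.005]
[-15.6, -19.0, -35.5, 0.056, -0.018, 0.005]
[-16.4, -20.8, -34.1, 0.056, -0.018, 0.005]
[-17.1, -22.6, -32.6, 0.056, -0.018, 0.005]
[-17.8, -24.3, -31.0, 0.056, -0.018, 0.005]
[-18.4, -25.9, -29.2, 0.056, -0.018, 0.005]
[-19.1, -27.3, -27.4, 0.056, -0.018, 0.005]
[-19.7, -28.7, -25.5, 0.056, -0.018, 0.005]
[-37.3, 6.4, -17.8, 0.0, 0.0, 0.0]
[-37.3, 6.4, -17.8, 0.0, 0.0, 0.0]
[-37.3, 6.4, -17.8, 0.0, 0.0, 0.0]
[-37.3, 6.4, -17.8, 0.0, 0.0, 0.0]
[-37.3, 6.4, -17.8, 0.0, 0.0, 0.0]
[-37.3, 6.4, -17.8, 0.0, 0.0, 0.0]
[-37.3, 6.4, -17.8, 0.0, 0.0, 0.0]
side left/top/right [312 211] [337 180] [407 196]
[[311.1, 216.6], [311.1, 211.5]]
[[337.2, 183.1], [337.3, 178.3]]
[[408.2, 200.3], [408.8, 195.4]]
```

The side view's tray corners agree with a 16 mm rim. Moving now.

Request:
apply_moves(steps=[[[-13.4,-13,-39,0.056,-0.018,0.005],[-14,-15,-38,0.056,-0.018,0.005],[-15,-17,-37,0.056,-0.018,0.005],[-15.6,-19,-35.5,0.056,-0.018,0.005],[-16.4,-21,-34,0.056,-0.018,0.005]]], gripper=36)

```text
time_s: 0.6
tcp_pos: [0.3932, 0.4375, 0.2922]
tcp_rot: [[0.284, -0.287, -0.915], [0.959, 0.066, 0.277], [-0.019, -0.956, 0.294]]
contact_force: [-0.3, 1.2, -0.4]
width: 0.036
```

Request:
apply_moves(steps=[[[-17,-22.6,-32.6,0.056,-0.018,0.005],[-17.8,-24.3,-31,0.056,-0.018,0.005],[-18.4,-26,-29,0.056,-0.018,0.005],[-19,-27.3,-27.4,0.056,-0.018,0.005],[-19.7,-28.7,-25.5,0.056,-0.018,0.005]]])

```text
time_s: 1.1
tcp_pos: [0.5557, 0.2959, 0.3545]
tcp_rot: [[0.193, -0.549, -0.813], [0.981, 0.107, 0.16], [-0.001, -0.829, 0.559]]
contact_force: [1.0, 0.1, -0.5]
width: 0.0358
```

```bash
python3 -c "
from g import *
plan(rk('red',.2));print(monitor.sense()['q'].round(2))"
```

```text
7 rows from 1.1 [0.5557 0.2959 0.3545]
[-37.1, 6.1, -16.1, -0.005, 0.003, -0.002]
[-37.1, 6.1, -16.2, -0.005, 0.003, -0.002]
[-37.1, 6.1, -16.3, -0.005, 0.003, -0.002]
[-37.0, 6.1, -16.3, -0.005, 0.003, -0.002]
[-37.0, 6.1, -16.4, -0.005, 0.003, -0.002]
[-37.0, 6.1, -16.5, -0.005, 0.003, -0.002]
[-36.9, 6.2, -16.5, -0.005, 0.003, -0.002]
[ 0.21  0.68  0.93  0.25  2.07 -1.11]
```

Request:
apply_moves(steps=[[[-37,6,-16.2,-0.005,0.003,-0.002],[-37,6,-16.2,-0.005,0.003,-0.002],[-37,6,-16.3,-0.005,0.003,-0.002],[-37,6,-16.3,-0.005,0.003,-0.002],[-37,6,-16.4,-0.005,0.003,-0.002]]])

```text
time_s: 1.6
tcp_pos: [0.5766, 0.0962, 0.2785]
tcp_rot: [[0.213, -0.522, -0.826], [0.977, 0.115, 0.179], [0.002, -0.845, 0.534]]
contact_force: [1.1, 0.1, -0.4]
width: 0.036
```

Request:
apply_moves(steps=[[[-37,6,-16.5,-0.005,0.003,-0.002],[-37,6,-16.5,-0.005,0.003,-0.002],[0,0,0,0,0,0]]])

```text
time_s: 1.9
tcp_pos: [0.5804, 0.0111, 0.2456]
tcp_rot: [[0.226, -0.517, -0.826], [0.974, 0.119, 0.192], [-0.001, -0.848, 0.53]]
contact_force: [0.1, 0.4, -0.6]
width: 0.0358
```

```bash
python3 -c "
from g import *
plan(rk('red',.05));print(monitor.sense()['q'].round(2))"
```

```text
4 rows from 1.9 [0.5804 0.0111 0.2456]
[3.4, 36.6, 3.5, -0.0, -0.003, 0.001]
[3.5, 36.6, 3.5, -0.0, -0.003, 0.001]
[3.5, 36.5, 3.5, -0.0, -0.003, 0.001]
[3.6, 36.5, 3.5, -0.0, -0.003, 0.001]
[-0.18  0.71  1.15  0.02  1.84 -1.53]
```

Request:
apply_moves(steps=[[[3.5,36.5,3.5,0,-0.003,0.001],[3.5,36.5,3.5,0,-0.003,0.001],[3.5,36.5,3.5,0,-0.003,0.001],[3.5,36.5,3.5,0,-0.003,0.001],[0,0,0,0,0,0]]])

```text
time_s: 2.4
tcp_pos: [0.4949, 0.0454, 0.1248]
tcp_rot: [[0.218, -0.516, -0.828], [0.976, 0.119, 0.183], [0.004, -0.849, 0.529]]
contact_force: [-0.5, 0.0, 0.7]
width: 0.0364
```

```bash
python3 -c "
from g import *
plan(rk('red',.0),step=10)
for n in('side','top'):
  I=cv2.cvtColor(capture(n),cv2.COLOR_RGB2BGR);cv2.imwrite('pics/%s1.png'%n,I)
S=cv2.resize(cv2.imread('pics/side1.png')[180:330,270:420],None,fx=3,fy=3,interpolation=2)
T=cv2.resize(cv2.imread('pics/top1.png')[180:330,190:310],None,fx=3,fy=3,interpolation=2)
cv2.imwrite('pics/c1.png',np.hstack([S,T]))"
```

```text
5 rows from 2.4 [0.4949 0.0454 0.1248]
[-0.1, 9.1, 0.2, 0.0, -0.0, 0.001]
[-0.1, 9.1, 0.2, 0.0, -0.0, 0.001]
[-0.1, 9.1, 0.2, 0.0, -0.0, 0.001]
[-0.1, 9.1, 0.2, 0.0, -0.0, 0.001]
[-0.1, 9.1, 0.2, 0.0, -0.0, 0.001]
```

View pics/c1.png

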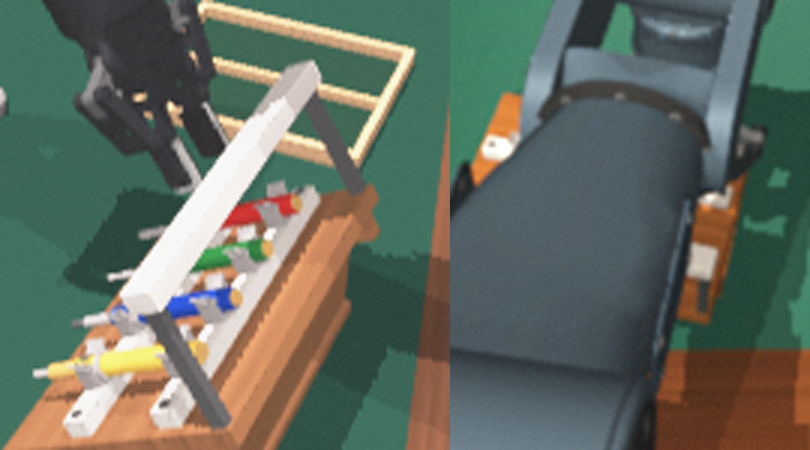

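The jaws straddle the red handle's line (fingertips near crop (187,190) and (222,150), handle at (262,210)), and the lamp is clear. Advancing along the normal.

Request:
apply_moves(steps=[[[0,11.5,0.3,0,0,0],[0,11.5,0.3,0,0,0],[0,11.5,0.3,0,0,0],[0,6,0.2,0,0,0],[0,0,0,0,0,0]]])

```text
time_s: 3.0
tcp_pos: [0.4853, 0.0475, 0.0937]
tcp_rot: [[0.22, -0.494, -0.842], [0.976, 0.115, 0.187], [0.005, -0.862, 0.507]]
contact_force: [-0.5, -0.3, 0.2]
width: 0.0364
```

```bash
python3 -c "
from g import *
plan(rk('red',.0),step=10)"
```

```text
2 rows from 3.0 [0.4853 0.0475 0.0937]
[-0.3, 6.8, 4.7, 0.014, -0.001, 0.003]
[-0.3, 6.9, 4.6, 0.014, -0.001, 0.003]
```

Request:
apply_moves(steps=[[[0,6.5,4,0.014,0,0.002],[0,4,3,0.014,0,0.002],[0,0,0,0,0,0]]])

```text
time_s: 3.3
tcp_pos: [0.4737, 0.0501, 0.088]
tcp_rot: [[0.218, -0.519, -0.826], [0.976, 0.117, 0.184], [0.001, -0.847, 0.532]]
contact_force: [-0.9, 0.1, 0.1]
width: 0.0361
```

```bash
python3 -c "
from g import *
plan(rk('red',.0),step=10);print(monitor.sense()['q'].round(3))"
```

```text
1 rows from 3.3 [0.4737 0.0501 0.088 ]
[-0.5, 2.8, 2.0, -0.003, -0.002, 0.003]
[-0.153  0.78   1.553  0.037  1.369 -1.523]
```

Request:
apply_moves(steps=[[[-0.5,2.8,2,-0.003,-0.002,0.003],[0,0,0,0,0,0]]])

```text
time_s: 3.5
tcp_pos: [0.4703, 0.0503, 0.0866]
tcp_rot: [[0.214, -0.517, -0.829], [0.977, 0.113, 0.182], [-0.0, -0.848, 0.529]]
contact_force: [0.7, 0.2, -0.1]
width: 0.0363
```

Request:
apply_moves(steps=[[[0,0,0,0,0,0],[0,0,0,0,0,0],[0,0,0,0,0,0]]], gripper=18, grip_force=20)

```text
time_s: 3.8
tcp_pos: [0.4708, 0.0502, 0.0869]
tcp_rot: [[0.214, -0.516, -0.829], [0.977, 0.113, 0.182], [-0.0, -0.849, 0.528]]
contact_force: [-0.6, 0.5, 0.2]
width: 0.0184
```

Request:
apply_moves(steps=[[[0,0,0,0,0,0],[0,0,0,0,0,0],[0,0,0,0,0,0]]], gripper=10, grip_force=20)

```text
time_s: 4.1
tcp_pos: [0.4708, 0.0498, 0.087]
tcp_rot: [[0.214, -0.516, -0.829], [0.977, 0.112, 0.182], [-0.001, -0.849, 0.528]]
contact_force: [-0.1, -0.0, 0.2]
width: 0.0129
```

```bash
python3 -c "
from g import *
plan(rk('red',.0),step=10);s=monitor.sense();print(s['contact_force'].round(2),s['moment'].round(2),s['width'])"
```

```text
1 rows from 4.1 [0.4708 0.0498 0.087 ]
[0.4, 0.5, 0.2, 0.002, 0.0, -0.001]
[-0.07 -0.03  0.22] [-0.13 -0.24  0.03] 0.012922473929216704
```

Request:
apply_moves(steps=[[[0,0,0,0,0,0],[0,0,0,0,0,0],[0,0,0,0,0,0]]], gripper=6, grip_force=60)

```text
time_s: 4.4
tcp_pos: [0.4708, 0.0497, 0.0871]
tcp_rot: [[0.214, -0.516, -0.829], [0.977, 0.112, 0.182], [-0.001, -0.849, 0.528]]
contact_force: [-0.2, -1.1, 0.1]
width: 0.0113
```

```bash
python3 -c "
from g import *
plan(rk('red',.0),step=10);s=monitor.sense();print(s['contact_force'].round(2),s['moment'].round(2),s['width'])
S=cv2.cvtColor(capture('side'),cv2.COLOR_RGB2BGR)
cv2.imwrite('pics/c2.png',cv2.resize(S[200:300,300:420],None,fx=5,fy=5,interpolation=2))"
```

```text
1 rows from 4.4 [0.4708 0.0497 0.0871]
[0.4, 0.6, 0.2, 0.002, 0.0, -0.001]
[-0.16 -1.07  0.07] [-0.08 -0.23  0.06] 0.011255429329208677
```

View pics/c2.png

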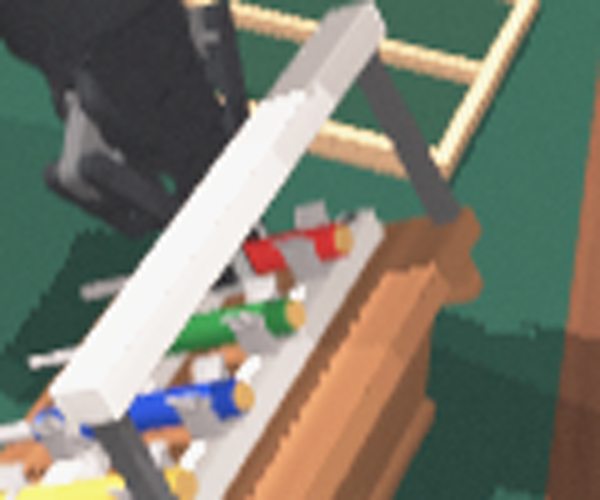

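The fingers hold the red handle between the collar and the upper clip (crop (250,250)). The opening reads 11.3 mm, a bit under 14 mm, so I'll pull gently and watch the force.

Request:
apply_moves(steps=[[[0,-2.5,0,0,0,0],[0,-2.5,0,0,0,0]]])

```text
time_s: 4.65
tcp_pos: [0.4722, 0.0492, 0.0906]
tcp_rot: [[0.213, -0.519, -0.828], [0.977, 0.112, 0.182], [-0.002, -0.848, 0.53]]
contact_force: [-1.5, -0.2, -3.9]
width: 0.0114
```

Request:
apply_moves(steps=[[[0,-3,0,0,0,0],[0,-3,0,0,0,0],[0,-3,0,0,0,0]]])

```text
time_s: 4.95
tcp_pos: [0.4772, 0.0482, 0.0987]
tcp_rot: [[0.213, -0.519, -0.828], [0.977, 0.112, 0.182], [-0.001, -0.847, 0.531]]
contact_force: [0.2, -0.1, -0.9]
width: 0.0117
```

```bash
python3 -c "
from g import *
s=monitor.sense();print(s['contact_force'].round(2),s['moment'].round(2),s['width'])
print((s['tcp_pos']-rk('red',0)[0])@np.c_[xh*0+yh,n,d])
S=cv2.cvtColor(capture('side'),cv2.COLOR_RGB2BGR)
cv2.imwrite('pics/c3.png',cv2.resize(S[200:300,300:420],None,fx=5,fy=5,interpolation=2))
b=cv2.imread('pics/c2.png')
for c in ['red']: print(line(mask(cv2.imread('pics/side1.png'),c,(270,215,400,320))),line(mask(S,c,(270,215,400,320))))"
```

```text
[ 0.19 -0.13 -0.88] [-0.05 -0.27  0.03] 0.011710976894485118
[0.00053969 0.01387498 0.00040478]
(array([ 9.6909744e-01, -2.4667814e-01,  3.5046774e+02,  2.5140323e+02],
      dtype=float32), array([343.53373648, 253.16823997]), array([355.52070003, 250.11702777]), 62) (array([ 9.3815058e-01, -3.4622750e-01,  3.5717441e+02,  2.4356976e+02],
      dtype=float32), array([348.54089388, 246.75598938]), array([364.66611343, 240.80492513]), 86)
```

The handle moved about 8 px with the gripper, and the force peaked at about 4 N and is now near the tool's own weight. It's free, so I'll pull well clear and check.

Request:
apply_moves(steps=[[[0,-10,0,0,0,0],[0,-15,0,0,0,0],[0,-20,0,0,0,0],[0,-30,0,0,0,0],[0,-30,0,0,0,0]]])

```text
time_s: 5.5
tcp_pos: [0.5327, 0.0369, 0.1919]
tcp_rot: [[0.214, -0.522, -0.826], [0.977, 0.114, 0.181], [-0.0, -0.845, 0.535]]
contact_force: [1.9, -0.6, -0.2]
width: 0.0115
```

```bash
python3 -c "
from g import *
s=monitor.sense();print(s['contact_force'].round(2),s['width'])
S=cv2.cvtColor(capture('side'),cv2.COLOR_RGB2BGR)
cv2.imwrite('pics/c4.png',cv2.resize(S[160:300,270:420],None,fx=4,fy=4,interpolation=2))
m=mask(S,'red',(270,160,420,320));print(line(m))
plan((np.array([.58,-.04,.24]),RR),(np.array([.50,-.18,.20]),RT),ty_('red',.10))"
```

```text
[ 1.92 -0.62 -0.23] 0.01149753109933634
(array([ 9.5592779e-01, -2.9360196e-01,  3.3013708e+02,  1.9789516e+02],
      dtype=float32), array([321.47754778, 200.5548317 ]), array([338.97674863, 195.18015829]), 124)
12 rows from 5.55 [0.5377 0.0358 0.1956]
[-21.6, -22.7, -8.6, 0.002, 0.0, 0.0]
[-21.6, -22.7, -8.5, 0.002, 0.0, 0.0]
[-21.6, -22.7, -8.5, 0.002, 0.0, 0.0]
[-30.8, 11.9, 3.9, -0.112, -0.006, 0.002]
[-30.7, 11.4, 5.4, -0.112, -0.006, 0.002]
[-30.7, 10.8, 6.8, -0.112, -0.006, 0.002]
[-30.6, 10.0, 8.2, -0.112, -0.006, 0.002]
[-30.5, 9.1, 9.4, -0.112, -0.006, 0.002]
[-26.5, 25.0, 2.8, 0.0, 0.0, 0.0]
[-26.5, 25.0, 2.8, 0.0, 0.0, 0.0]
[-26.5, 25.0, 2.8, 0.0, 0.0, 0.0]
[-26.5, 25.0, 2.8, 0.0, 0.0, 0.0]
```

View pics/c4.png

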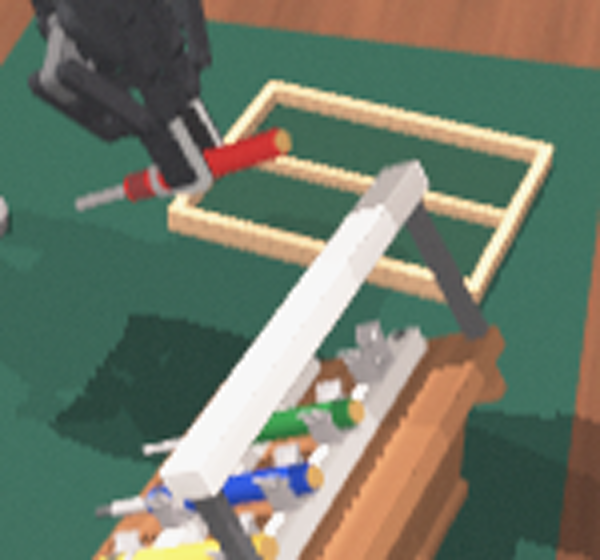

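Red is held well, out of its clips (butt at crop (283,140), tip at (80,205)), and the rest are undisturbed. Carrying it to the tray.

Request:
apply_moves(steps=[[[-21.6,-22.7,-8.5,0,0,0],[-21.6,-22.7,-8.5,0,0,0],[-21.6,-22.7,-8.5,0,0,0],[-30.8,12,4,-0.112,-0.006,0.002],[-30.7,11.4,5.4,-0.112,-0.006,0.002]]])

```text
time_s: 6.05
tcp_pos: [0.5587, -0.0987, 0.2282]
tcp_rot: [[0.195, -0.295, -0.935], [0.981, 0.061, 0.185], [0.003, -0.954, 0.301]]
contact_force: [-0.5, -0.5, -0.8]
width: 0.0112
```

Request:
apply_moves(steps=[[[-30.7,10.8,6.8,-0.112,-0.006,0.002],[-30.6,10,8.2,-0.112,-0.006,0.002],[-30.5,9,9.4,-0.112,-0.006,0.002],[0,0,0,0,0,0]]])

```text
time_s: 6.45
tcp_pos: [0.508, -0.1881, 0.2053]
tcp_rot: [[0.18, 0.046, -0.983], [0.984, -0.012, 0.179], [-0.004, -0.999, -0.047]]
contact_force: [-1.2, 1.0, -0.9]
width: 0.0115
```

```bash
python3 -c "
from g import *
plan(ty_('red',.08))"
```

```text
4 rows from 6.45 [ 0.508  -0.1881  0.2053]
[-24.7, 31.1, 6.7, 0.012, 0.001, -0.001]
[-24.8, 31.2, 6.3, 0.012, 0.001, -0.001]
[-24.8, 31.3, 5.9, 0.012, 0.001, -0.001]
[-24.8, 31.3, 5.5, 0.012, 0.001, -0.001]
```

Request:
apply_moves(steps=[[[-24.7,31,6.7,0.012,0.001,-0.001],[-24.8,31,6.3,0.012,0.001,-0.001],[-24.8,31,6,0.012,0.001,-0.001],[-24.8,31,5.5,0.012,0.001,-0.001],[0,0,0,0,0,0]]])

```text
time_s: 6.95
tcp_pos: [0.4738, -0.2879, 0.0833]
tcp_rot: [[0.186, 0.009, -0.983], [0.983, -0.005, 0.186], [-0.003, -1.0, -0.01]]
contact_force: [-0.4, 0.7, -0.4]
width: 0.0115
```

```bash
cat > chk.py <<'E'
import sys
from g import *
c,k,z=sys.argv[1],sys.argv[2],float(sys.argv[3])
s=monitor.sense();print(s['contact_force'].round(2),s['width'],s['tcp_rot'].round(3).tolist())
plan(ty_(c,z),step=15)
S,T=[cv2.cvtColor(capture(n),cv2.COLOR_RGB2BGR) for n in('side','top')]
a=cv2.resize(S[120:260,280:430],None,fx=2.6,fy=2.6,interpolation=2);b=cv2.resize(T[190:330,320:470],None,fx=2.6,fy=2.6,interpolation=2)
cv2.imwrite(f'pics/{k}.png',np.hstack([a,b]))
E
python3 chk.py red t1 .03
```

```text
[-0.38  0.75 -0.41] 0.011492868054846861 [[0.186, 0.009, -0.983], [0.983, -0.005, 0.186], [-0.003, -1.0, -0.01]]
4 rows from 6.95 [ 0.4738 -0.2879  0.0833]
[1.3, 13.3, 1.5, 0.002, -0.0, -0.001]
[1.3, 13.3, 1.4, 0.002, -0.0, -0.001]
[1.2, 13.3, 1.4, 0.002, -0.0, -0.001]
[1.2, 13.3, 1.4, 0.002, -0.0, -0.001]
```

View pics/t1.png

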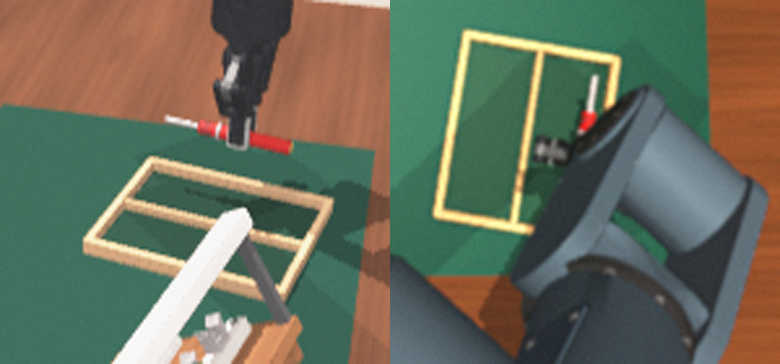

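Red is level and parallel to the bay in the side view, over the far bay. Lowering.

Request:
apply_moves(steps=[[[1.3,14,1.5,0.002,0,-0.001],[1.3,14,1.4,0.002,0,-0.001],[1.2,14,1.4,0.002,0,-0.001],[1.2,14,1.4,0.002,0,-0.001],[0,0,0,0,0,0]]])

```text
time_s: 7.55
tcp_pos: [0.4756, -0.2773, 0.031]
tcp_rot: [[0.178, 0.011, -0.984], [0.984, -0.006, 0.177], [-0.003, -1.0, -0.012]]
contact_force: [-0.3, -0.0, -1.4]
width: 0.0117
```

Request:
apply_moves(steps=[[[0,4,0,0,0,0],[0,4,0,0,0,0],[0,4,0,0,0,0],[0,0,0,0,0,0]]])

```text
time_s: 7.95
tcp_pos: [0.4773, -0.2765, 0.0195]
tcp_rot: [[0.175, 0.014, -0.984], [0.985, -0.007, 0.175], [-0.005, -1.0, -0.015]]
contact_force: [-0.4, -0.5, -0.7]
width: 0.0115
```

Request:
apply_moves(steps=[[[0,2,0,0,0,0],[0,0,0,0,0,0]]])

```text
time_s: 8.15
tcp_pos: [0.4777, -0.2769, 0.0178]
tcp_rot: [[0.175, 0.014, -0.984], [0.985, -0.008, 0.175], [-0.005, -1.0, -0.016]]
contact_force: [-0.3, 0.8, -1.4]
width: 0.0111
```

Request:
apply_moves(steps=[[[-3,2,3,0.008,0,0],[-3,2,4,0.008,0,0],[0,2,0,0,0,0],[0,2,0,0,0,0],[0,0,0,0,0,0]]])

```text
time_s: 8.65
tcp_pos: [0.4691, -0.2828, 0.0094]
tcp_rot: [[0.176, -0.002, -0.984], [0.984, -0.006, 0.176], [-0.006, -1.0, 0.001]]
contact_force: [-0.7, -0.8, -0.1]
width: 0.0115
```

Request:
apply_moves(steps=[[[0,1.5,0,0,0,0],[0,0,0,0,0,0]]])

```text
time_s: 8.85
tcp_pos: [0.469, -0.2828, 0.0077]
tcp_rot: [[0.176, -0.002, -0.984], [0.984, -0.006, 0.176], [-0.006, -1.0, 0.001]]
contact_force: [-0.4, -0.4, -0.5]
width: 0.0115
```

Request:
apply_moves(steps=[[[0,1.5,0,0,0,0],[0,0,0,0,0,0]]])

```text
time_s: 9.05
tcp_pos: [0.4691, -0.2827, 0.0061]
tcp_rot: [[0.176, -0.002, -0.984], [0.984, -0.006, 0.176], [-0.006, -1.0, 0.001]]
contact_force: [0.1, -0.7, -0.4]
width: 0.0117
```

Request:
apply_moves(steps=[[[0,1,0,0,0,0],[0,0,0,0,0,0]]])

```text
time_s: 9.25
tcp_pos: [0.4692, -0.2828, 0.0054]
tcp_rot: [[0.176, -0.002, -0.984], [0.984, -0.006, 0.176], [-0.006, -1.0, 0.001]]
contact_force: [-0.2, -0.4, 2.3]
width: 0.0114
```

Request:
apply_moves(steps=[[[0,0.8,0,0,0,0],[0,0,0,0,0,0]]])

```text
time_s: 9.45
tcp_pos: [0.4692, -0.2828, 0.0053]
tcp_rot: [[0.176, -0.002, -0.984], [0.984, -0.006, 0.176], [-0.006, -1.0, 0.0]]
contact_force: [-0.8, -0.7, 2.2]
width: 0.0114
```

```bash
python3 - <<'E'
from g import *
s=monitor.sense();print(s['contact_force'].round(2),s['moment'].round(3))
S=cv2.cvtColor(capture('side'),cv2.COLOR_RGB2BGR)
v,a,b,k=line(mask(S,'red',(300,160,420,240)));print(a,b,k,onz('side',a,.013),onz('side',b,.013))
cv2.imwrite('pics/t2.png',cv2.resize(S[165:245,300:420],None,fx=5,fy=5,interpolation=2))
E
```

```text
[-0.78 -0.67  2.24] [-0.001  0.075  0.007]
[375.26276673 198.94306072] [389.62376075 202.5133648 ] 79 [ 0.45902492 -0.27732728  0.013     ] [ 0.41969569 -0.26955892  0.013     ]
```

View pics/t2.png

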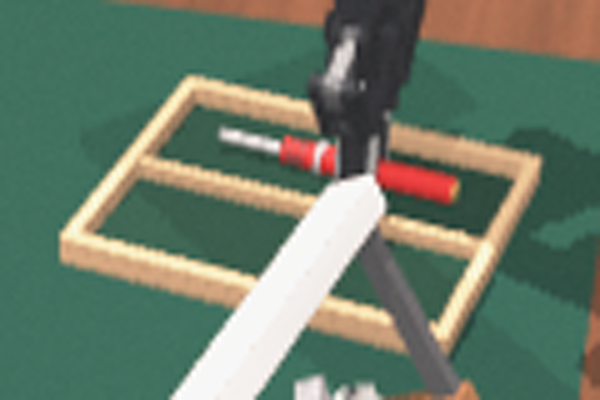

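Contact is 2.3 N at the floor, and the tool lies in the middle of the far bay (crop (220,133)–(460,190)). Releasing with a small opening, then up.

Request:
apply_moves(steps=[[[0,0,0,0,0,0],[0,0,0,0,0,0],[0,0,0,0,0,0]]], gripper=24, grip_force=20)

```text
time_s: 9.8
tcp_pos: [0.4694, -0.2829, 0.0049]
tcp_rot: [[0.176, -0.001, -0.984], [0.984, -0.006, 0.176], [-0.007, -1.0, 0.0]]
contact_force: [0.1, 0.3, 0.2]
width: 0.0238
```

Request:
apply_moves(steps=[[[0,-5,0,0,0,0],[0,-15,0,0,0,0],[0,-30,0,0,0,0],[0,-40,0,0,0,0],[0,-45,0,0,0,0]]])

```text
time_s: 10.3
tcp_pos: [0.4662, -0.2792, 0.1378]
tcp_rot: [[0.176, -0.013, -0.984], [0.984, 0.005, 0.176], [0.002, -1.0, 0.014]]
contact_force: [-0.0, -0.6, -0.2]
width: 0.0237
```

```bash
python3 - <<'E'
from g import *
s=monitor.sense();print(s['contact_force'].round(2),s['width'])
S=cv2.cvtColor(capture('side'),cv2.COLOR_RGB2BGR)
print(line(mask(S,'red',(300,160,420,240))))
plan((np.array([.62,-.02,.27]),RR),rk('yellow',.2),rk('yellow',.08))
E
```

```text
[-0.02 -0.56 -0.18] 0.02369236093785628
(array([9.6372324e-01, 2.6690358e-01, 3.7750000e+02, 1.9959848e+02],
      dtype=float32), array([364.29332226, 195.94088497]), array([389.72725285, 202.98482332]), 132)
16 rows from 10.35 [ 0.4699 -0.2822  0.1452]
[35.5, -15.8, -12.7, 0.07, 0.005, -0.002]
[35.6, -16.6, -11.4, 0.07, 0.005, -0.002]
[35.7, -17.2, -10.0, 0.07, 0.005, -0.002]
[35.7, -17.8, -8.7, 0.07, 0.005, -0.002]
[35.8, -18.3, -7.2, 0.07, 0.005, -0.002]
[35.9, -18.7, -5.8, 0.07, 0.005, -0.002]
[35.9, -19.0, -4.3, 0.07, 0.005, -0.002]
[36.0, -19.1, -2.8, 0.07, 0.005, -0.002]
[37.3, 8.2, 7.9, 0.0, 0.0, 0.0]
[37.3, 8.2, 7.9, 0.0, 0.0, 0.0]
[37.3, 8.2, 7.9, 0.0, 0.0, 0.0]
[37.3, 8.2, 7.9, 0.0, 0.0, 0.0]
[37.3, 8.2, 7.9, 0.0, 0.0, 0.0]
[0.0, 40.0, 0.0, 0.0, 0.0, 0.0]
[0.0, 40.0, 0.0, 0.0, 0.0, 0.0]
[0.0, 40.0, 0.0, 0.0, 0.0, 0.0]
```

Request:
apply_moves(steps=[[[35.5,-16,-12.7,0.07,0.005,-0.002],[35.6,-16.6,-11.4,0.07,0.005,-0.002],[35.7,-17.2,-10,0.07,0.005,-0.002],[35.7,-17.8,-8.7,0.07,0.005,-0.002],[35.8,-18.3,-7.2,0.07,0.005,-0.002]]], gripper=36)

```text
time_s: 10.85
tcp_pos: [0.5647, -0.1189, 0.2307]
tcp_rot: [[0.215, -0.343, -0.915], [0.977, 0.07, 0.203], [-0.006, -0.937, 0.35]]
contact_force: [-0.2, -1.3, -0.3]
width: 0.036
```

Request:
apply_moves(steps=[[[36,-18.7,-5.8,0.07,0.005,-0.002],[36,-19,-4.3,0.07,0.005,-0.002],[36,-19,-2.8,0.07,0.005,-0.002]]])

```text
time_s: 11.15
tcp_pos: [0.625, -0.0163, 0.2793]
tcp_rot: [[0.23, -0.529, -0.817], [0.973, 0.117, 0.198], [-0.009, -0.84, 0.542]]
contact_force: [1.2, 0.0, 0.6]
width: 0.0363
```

```bash
python3 -c "
from g import *
plan(rk('yellow',.2))"
```

```text
5 rows from 11.15 [ 0.625  -0.0163  0.2793]
[36.2, 10.3, 8.1, -0.003, -0.004, 0.0]
[36.2, 10.3, 8.0, -0.003, -0.004, 0.0]
[36.3, 10.3, 7.9, -0.003, -0.004, 0.0]
[36.3, 10.2, 7.8, -0.003, -0.004, 0.0]
[36.3, 10.2, 7.7, -0.003, -0.004, 0.0]
```

Request:
apply_moves(steps=[[[36.2,10.2,8,-0.003,-0.004,0],[36.2,10.2,8,-0.003,-0.004,0],[36.3,10.2,7.9,-0.003,-0.004,0],[36.3,10.2,7.8,-0.003,-0.004,0],[36,10.2,7.7,-0.003,-0.004,0]]])

```text
time_s: 11.65
tcp_pos: [0.6111, 0.1801, 0.2535]
tcp_rot: [[0.214, -0.511, -0.832], [0.977, 0.114, 0.181], [0.003, -0.852, 0.524]]
contact_force: [-0.1, 0.5, 0.3]
width: 0.0363
```

```bash
python3 -c "
from g import *
plan(rk('yellow',.06))"
```

```text
4 rows from 11.65 [0.6111 0.1801 0.2535]
[-1.8, 34.9, 1.4, 0.002, 0.0, 0.0]
[-1.8, 34.9, 1.3, 0.002, 0.0, 0.0]
[-1.8, 34.9, 1.2, 0.002, 0.0, 0.0]
[-1.8, 34.9, 1.2, 0.002, 0.0, 0.0]
```

Request:
apply_moves(steps=[[[-1.8,35,1.3,0.002,0,0],[-1.8,35,1.3,0.002,0,0],[-1.8,35,1.2,0.002,0,0],[-1.8,30,1.2,0.002,0,0],[0,0,0,0,0,0]]])

```text
time_s: 12.15
tcp_pos: [0.5317, 0.1976, 0.1373]
tcp_rot: [[0.204, -0.516, -0.832], [0.979, 0.112, 0.17], [0.005, -0.849, 0.528]]
contact_force: [0.5, -0.0, 0.9]
width: 0.036
```

```bash
python3 -c "
from g import *
plan(rk('yellow',.015),rk('yellow',0),step=12)"
```

```text
6 rows from 12.15 [0.5317 0.1976 0.1373]
[-1.8, 10.7, -0.7, 0.001, 0.003, -0.0]
[-1.8, 10.7, -0.7, 0.001, 0.003, -0.0]
[-1.8, 10.7, -0.7, 0.001, 0.003, -0.0]
[-1.8, 10.7, -0.7, 0.001, 0.003, -0.0]
[-0.0, 7.5, 0.0, 0.0, 0.0, 0.0]
[-0.0, 7.5, 0.0, 0.0, 0.0, 0.0]
```

Request:
apply_moves(steps=[[[-1.8,10.7,-0.7,0.001,0.003,0],[-1.8,10.7,-0.7,0.001,0.003,0],[-1.8,10.7,-0.7,0.001,0.003,0],[-1.8,5,-0.7,0.001,0.003,0],[0,0,0,0,0,0]]])

```text
time_s: 12.65
tcp_pos: [0.5173, 0.1934, 0.1043]
tcp_rot: [[0.216, -0.512, -0.832], [0.976, 0.114, 0.183], [0.001, -0.852, 0.524]]
contact_force: [0.1, 0.0, 0.9]
width: 0.0362
```

```bash
python3 -c "
from g import *
plan(rk('yellow',0),step=10);print(monitor.sense()['contact_force'])"
```

```text
3 rows from 12.65 [0.5173 0.1934 0.1043]
[0.0, 7.6, 1.2, 0.002, -0.0, 0.0]
[0.0, 7.6, 1.2, 0.002, -0.0, 0.0]
[0.0, 7.6, 1.1, 0.002, -0.0, 0.0]
[0.13813175 0.00631006 0.87502641]
```

Request:
apply_moves(steps=[[[0,7.5,1.3,0.003,0,0],[0,7.5,1.3,0.003,0,0],[0,6,1.3,0.003,0,0],[0,0,0,0,0,0]]])

```text
time_s: 13.05
tcp_pos: [0.5035, 0.1966, 0.0879]
tcp_rot: [[0.217, -0.517, -0.828], [0.976, 0.117, 0.183], [0.002, -0.848, 0.53]]
contact_force: [-0.9, -0.1, 0.2]
width: 0.0361
```

```bash
python3 -c "
from g import *
plan(rk('yellow',0),step=10);print(monitor.sense()['contact_force'])"
```

```text
1 rows from 13.05 [0.5035 0.1966 0.0879]
[-0.0, 1.4, 0.1, -0.0, -0.001, 0.003]
[-0.89920749 -0.09068721  0.1966037 ]
```

Request:
apply_moves(steps=[[[0,1.2,0.1,0,-0.001,0.003],[0,0,0,0,0,0],[0,0,0,0,0,0],[0,0,0,0,0,0]]], gripper=10, grip_force=20)

```text
time_s: 13.45
tcp_pos: [0.5024, 0.1964, 0.0868]
tcp_rot: [[0.213, -0.519, -0.828], [0.977, 0.112, 0.181], [-0.001, -0.848, 0.531]]
contact_force: [-1.4, -0.4, -1.1]
width: 0.0133
```

Request:
apply_moves(steps=[[[0,0,0,0,0,0],[0,0,0,0,0,0],[0,0,0,0,0,0]]], gripper=6, grip_force=60)

```text
time_s: 13.75
tcp_pos: [0.5025, 0.1963, 0.0869]
tcp_rot: [[0.213, -0.518, -0.828], [0.977, 0.112, 0.181], [-0.001, -0.848, 0.53]]
contact_force: [-0.4, -0.6, -0.0]
width: 0.0117
```

Request:
apply_moves(steps=[[[0,-2.5,0,0,0,0],[0,-2.5,0,0,0,0]]])

```text
time_s: 13.95
tcp_pos: [0.5039, 0.1957, 0.0903]
tcp_rot: [[0.213, -0.521, -0.827], [0.977, 0.111, 0.181], [-0.003, -0.846, 0.533]]
contact_force: [-1.4, -0.4, -4.0]
width: 0.0116
```

Request:
apply_moves(steps=[[[0,-3,0,0,0,0],[0,-3,0,0,0,0],[0,-3,0,0,0,0]]])

```text
time_s: 14.25
tcp_pos: [0.5094, 0.1948, 0.0986]
tcp_rot: [[0.213, -0.52, -0.827], [0.977, 0.112, 0.181], [-0.002, -0.847, 0.532]]
contact_force: [-0.5, 1.0, -0.2]
width: 0.0111
```

```bash
python3 -c "
from g import *
s=monitor.sense();print(s['contact_force'].round(2),s['moment'].round(2),s['width'])
S=cv2.cvtColor(capture('side'),cv2.COLOR_RGB2BGR)
for I in(cv2.imread('pics/side0.png'),S): print(line(mask(I,'yellow',(260,260,345,330))))"
```

```text
[-0.53  1.   -0.18] [-0.07 -0.28 -0.04] 0.01111158363813031
(array([ 9.9068427e-01, -1.3617885e-01,  3.1391666e+02,  3.0166666e+02],
      dtype=float32), array([304.00401948, 303.02924149]), array([322.92149113, 300.42885746]), 24)
(array([ 9.963092e-01, -8.583701e-02,  3.179000e+02,  2.952000e+02],
      dtype=float32), array([314.95295185, 295.45391457]), array([321.9868965 , 294.84790517]), 10)
```

The same behaviour as red (4 N peak, opening held at 11.1 mm), and the tool moved up with the gripper. Pulling clear.

Request:
apply_moves(steps=[[[0,-10,0,0,0,0],[0,-15,0,0,0,0],[0,-20,0,0,0,0],[0,-30,0,0,0,0],[0,-40,0,0,0,0]]])

```text
time_s: 14.8
tcp_pos: [0.5693, 0.182, 0.1994]
tcp_rot: [[0.213, -0.526, -0.824], [0.977, 0.112, 0.181], [-0.003, -0.843, 0.538]]
contact_force: [0.9, 0.9, -1.2]
width: 0.0114
```

```bash
python3 -c "
from g import *
s=monitor.sense();print(s['contact_force'].round(2),s['width'])
plan((np.array([.61,.12,.30]),RR),(np.array([.61,-.03,.29]),RR),(np.array([.50,-.17,.18]),RT))
S=cv2.cvtColor(capture('side'),cv2.COLOR_RGB2BGR)
cv2.imwrite('pics/y1.png',cv2.resize(S[180:340,260:410],None,fx=3.5,fy=3.5,interpolation=2))"
```

```text
[ 0.93  0.88 -1.19] 0.011370557431121874
12 rows from 14.8 [0.5693 0.182  0.1994]
[-17.4, -37.7, 3.1, -0.003, 0.0, -0.001]
[-17.4, -37.8, 3.0, -0.003, 0.0, -0.001]
[-17.3, -37.8, 2.9, -0.003, 0.0, -0.001]
[-36.6, -2.1, -8.2, 0.0, 0.0, 0.0]
[-36.6, -2.1, -8.2, 0.0, 0.0, 0.0]
[-36.6, -2.1, -8.2, 0.0, 0.0, 0.0]
[-36.6, -2.1, -8.2, 0.0, 0.0, 0.0]
[-32.1, 26.9, 1.5, -0.112, -0.006, 0.002]
[-32.0, 26.6, 4.6, -0.112, -0.006, 0.002]
[-31.9, 25.9, 7.8, -0.112, -0.006, 0.002]
[-31.8, 24.9, 10.8, -0.112, -0.006, 0.002]
[-31.7, 23.6, 13.7, -0.112, -0.006, 0.002]
```

View pics/y1.png

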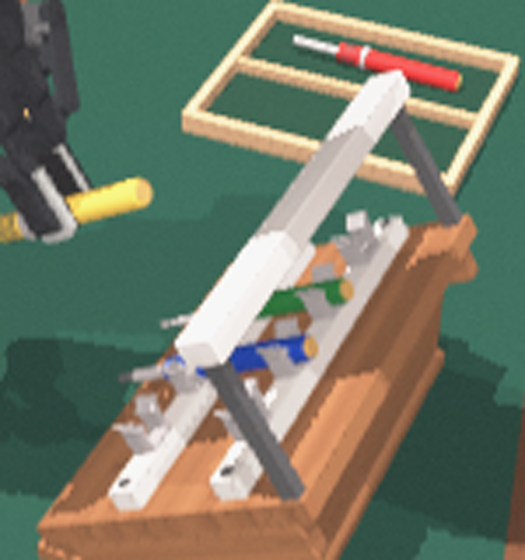

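The yellow tool is held (butt at crop (140,193)), blue and green are still clipped, and red lies flat in the far bay. Carrying on.

Request:
apply_moves(steps=[[[-17.4,-37.7,3,-0.003,0,-0.001],[-17.4,-37.7,3,-0.003,0,-0.001],[-17.3,-37.7,3,-0.003,0,-0.001],[-36.6,-2,-8,0,0,0],[-36.6,-2,-8,0,0,0]]])

```text
time_s: 15.35
tcp_pos: [0.62, 0.0446, 0.3127]
tcp_rot: [[0.208, -0.49, -0.846], [0.978, 0.112, 0.176], [0.009, -0.864, 0.503]]
contact_force: [1.3, 0.6, -0.4]
width: 0.0115
```

Request:
apply_moves(steps=[[[-36.6,-2,-8,0,0,0],[-36.6,-2,-8,0,0,0],[-32,27,1.5,-0.112,-0.006,0.002],[-32,26.6,4.6,-0.112,-0.006,0.002],[-32,26,7.8,-0.112,-0.006,0.002]]])

```text
time_s: 15.85
tcp_pos: [0.5659, -0.126, 0.2407]
tcp_rot: [[0.191, -0.153, -0.97], [0.982, 0.037, 0.187], [0.007, -0.988, 0.157]]
contact_force: [0.4, -1.3, -1.2]
width: 0.0111
```

```bash
python3 -c "
from g import *
plan((ty_('yellow',.1)[0],RT))"
```

```text
4 rows from 15.85 [ 0.5659 -0.126   0.2407]
[-22.5, 37.1, 10.6, -0.04, -0.002, 0.002]
[-22.4, 36.7, 12.1, -0.04, -0.002, 0.002]
[-22.4, 36.3, 13.6, -0.04, -0.002, 0.002]
[-22.3, 35.7, 15.1, -0.04, -0.002, 0.002]
```

Request:
apply_moves(steps=[[[-22.5,37,10.6,-0.04,-0.002,0.002],[-22.4,36.7,12,-0.04,-0.002,0.002],[-22.4,36.3,13.6,-0.04,-0.002,0.002],[-22.3,35.7,15,-0.04,-0.002,0.002],[0,0,0,0,0,0]]])

```text
time_s: 16.35
tcp_pos: [0.4802, -0.2074, 0.1013]
tcp_rot: [[0.189, 0.017, -0.982], [0.982, -0.007, 0.189], [-0.003, -1.0, -0.018]]
contact_force: [0.8, 0.1, 0.5]
width: 0.0117
```

```bash
python3 -c "
from g import *
plan(ty_('yellow',.03),step=16)"
```

```text
5 rows from 16.35 [ 0.4802 -0.2074  0.1013]
[1.5, 14.3, -0.4, 0.004, -0.001, -0.001]
[1.5, 14.3, -0.4, 0.004, -0.001, -0.001]
[1.5, 14.3, -0.5, 0.004, -0.001, -0.001]
[1.5, 14.3, -0.5, 0.004, -0.001, -0.001]
[1.4, 14.3, -0.6, 0.004, -0.001, -0.001]
```

Request:
apply_moves(steps=[[[1.3,14,0,0.004,-0.001,-0.001],[1.3,14,0,0.004,-0.001,-0.001],[1.3,14,0,0.004,-0.001,-0.001],[1.3,14,0,0.004,-0.001,-0.001],[0,0,0,0,0,0]]])

```text
time_s: 16.85
tcp_pos: [0.488, -0.2042, 0.0437]
tcp_rot: [[0.184, 0.009, -0.983], [0.983, -0.004, 0.184], [-0.003, -1.0, -0.009]]
contact_force: [-0.1, 1.0, 0.4]
width: 0.0112
```

```bash
python3 -c "
from g import *
plan(ty_('yellow',.012),step=7)"
```

```text
5 rows from 16.85 [ 0.488  -0.2042  0.0437]
[0.5, 6.3, 0.8, 0.002, -0.0, -0.001]
[0.5, 6.3, 0.8, 0.002, -0.0, -0.001]
[0.5, 6.3, 0.8, 0.002, -0.0, -0.001]
[0.5, 6.3, 0.8, 0.002, -0.0, -0.001]
[0.5, 6.3, 0.8, 0.002, -0.0, -0.001]
```

Request:
apply_moves(steps=[[[0.5,6,1,0.003,0,-0.001],[0.5,6,1,0.003,0,-0.001],[0.5,6,1,0.003,0,-0.001],[0.5,6,1,0.003,0,-0.001],[0,0,0,0,0,0]]])

```text
time_s: 17.35
tcp_pos: [0.4857, -0.2008, 0.0179]
tcp_rot: [[0.182, -0.002, -0.983], [0.983, 0.002, 0.182], [0.001, -1.0, 0.002]]
contact_force: [-1.0, -0.1, -0.3]
width: 0.0116
```

Request:
apply_moves(steps=[[[0,3,0,0,0,0],[0,3,0,0,0,0],[0,2,0,0,0,0],[0,0,0,0,0,0]]])

```text
time_s: 17.75
tcp_pos: [0.4859, -0.2012, 0.0096]
tcp_rot: [[0.182, -0.001, -0.983], [0.983, 0.001, 0.182], [0.001, -1.0, 0.001]]
contact_force: [0.3, 0.2, -0.5]
width: 0.0116
```

```bash
python3 -c "
from g import *
plan(ty_('yellow',.006),step=1.5)"|head -3
```

```text
3 rows from 17.75 [ 0.4859 -0.2012  0.0096]
[-0.0, 1.2, 0.4, -0.0, 0.001, 0.0]
[-0.0, 1.2, 0.4, -0.0, 0.001, 0.0]
```

Request:
apply_moves(steps=[[[0,1.5,0,0,0,0],[0,1.5,0,0,0,0],[0,0,0,0,0,0]]])

```text
time_s: 18.05
tcp_pos: [0.4861, -0.2015, 0.0067]
tcp_rot: [[0.183, -0.0, -0.983], [0.983, 0.001, 0.183], [0.0, -1.0, 0.001]]
contact_force: [-0.1, -0.8, -0.6]
width: 0.0114
```

Request:
apply_moves(steps=[[[0,1,0,0,0,0],[0,0,0,0,0,0]]])

```text
time_s: 18.25
tcp_pos: [0.4861, -0.2014, 0.0056]
tcp_rot: [[0.183, -0.0, -0.983], [0.983, 0.0, 0.183], [0.0, -1.0, 0.0]]
contact_force: [-0.3, -1.1, -0.2]
width: 0.0115
```

Request:
apply_moves(steps=[[[0,0.8,0,0,0,0],[0,0,0,0,0,0]]])

```text
time_s: 18.45
tcp_pos: [0.4862, -0.2015, 0.0051]
tcp_rot: [[0.182, -0.0, -0.983], [0.983, 0.0, 0.182], [0.0, -1.0, 0.0]]
contact_force: [-0.2, 0.1, 0.8]
width: 0.0116
```

Request:
apply_moves(steps=[[[0,0.4,0,0,0,0],[0,0,0,0,0,0]]])

```text
time_s: 18.65
tcp_pos: [0.4862, -0.2015, 0.0051]
tcp_rot: [[0.183, 0.0, -0.983], [0.983, 0.0, 0.183], [0.0, -1.0, -0.0]]
contact_force: [0.3, -0.2, 0.8]
width: 0.0116
```

Request:
apply_moves(steps=[[[0,0,0,0,0,0],[0,0,0,0,0,0],[0,0,0,0,0,0]]], gripper=24, grip_force=20)

```text
time_s: 18.95
tcp_pos: [0.4864, -0.2016, 0.0049]
tcp_rot: [[0.183, 0.0, -0.983], [0.983, -0.0, 0.183], [-0.0, -1.0, -0.0]]
contact_force: [0.6, 0.7, -0.4]
width: 0.0237
```

Request:
apply_moves(steps=[[[0,-5,0,0,0,0],[0,-15,0,0,0,0],[0,-30,0,0,0,0],[0,-45,0,0,0,0],[0,-45,0,0,0,0]]])

```text
time_s: 19.45
tcp_pos: [0.4827, -0.1994, 0.1435]
tcp_rot: [[0.183, -0.013, -0.983], [0.983, 0.009, 0.183], [0.007, -1.0, 0.014]]
contact_force: [0.4, 0.1, 0.0]
width: 0.0243
```

Request:
apply_moves(steps=[[[-30,-40,0,0,0,0],[-40,-30,0,0,0,0],[-45,0,0,0,0,0],[-45,0,0,0,0,0],[0,0,0,0,0,0]]])

```text
time_s: 19.95
tcp_pos: [0.4566, -0.3631, 0.226]
tcp_rot: [[0.178, 0.0, -0.984], [0.984, -0.005, 0.178], [-0.005, -1.0, -0.001]]
contact_force: [0.4, 0.5, 0.3]
width: 0.0242
```

```bash
python3 -c "
from g import *
S,T=[cv2.cvtColor(capture(n),cv2.COLOR_RGB2BGR) for n in('side','top')]
a=cv2.resize(S[160:340,210:420],None,fx=1.9,fy=1.9,interpolation=2);b=cv2.resize(T[130:310,220:430],None,fx=1.9,fy=1.9,interpolation=2)
cv2.imwrite('pics/end.png',np.hstack([a,b]))"
```

```text
(no output)
```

View pics/end.png

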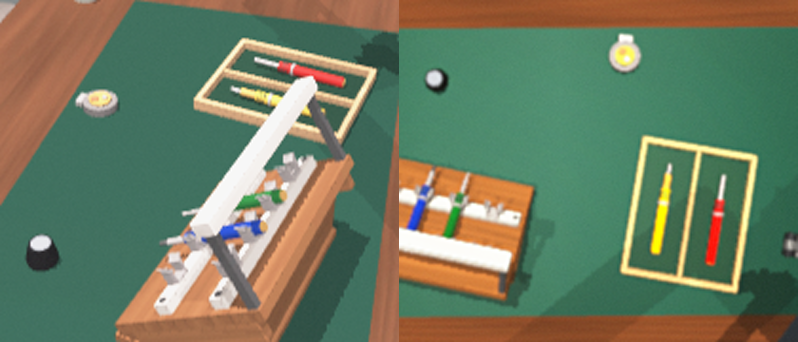

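Both tools lie flat, one in each bay: yellow at crop (662,210) and red at (717,220). Blue and green are clipped, and the loupe, holder and lamp are where they were. The arm is clear, so I'm handing in.

```bash
python3 -c "
from bench import order
print(order.finish_job())"
```

```text
the job is handed in; nothing more can be done
None
```

I pulled the red screwdriver and then the yellow pin vise out of their clips along the board's normal. Each was lowered to the tray floor before release: the red one in the far bay (world −y side), the yellow one in the near bay. I handed in at about 20 s.

- **Final pictures (both views):** each tool lies flat inside its own bay. Blue and green are still clipped, and the lamp, loupe and holder look undisturbed. The gripper was clear and reading no load above its roughly 1 N noise.
- **Forces:** readings taken at the end of each move never passed about 4.5 N. Contact on lowering was 2.3 N for red and 0.8 N for yellow. The yellow reading is close to noise, so it may have been released a fraction of a millimetre above the floor.
- **Readings that disagreed with the text:** the gripper opening read 11–12 mm on the 14 mm handles, though both held firmly. The pull showed about 4 N between steps instead of the stated 7–12 N, probably because I only sampled at the end of each move.

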